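# Wedge the pole-drilling cradle level

## Task

The hinged bed of the curtain-pole cradle sags at its free edge. Take the tapered wooden wedge, push it thin end first along the table under the middle of that edge until the bed is level, up against its two stops, and the wedge sits tight by itself; stop as soon as it goes firm, for forcing it strains the hinge. Then let go, and leave the other things on the bench where they are.

Things in the scene. Friction and masses are not known exactly. Their poses are not given: they have to be found in the camera images.
- wedge: Tapered wedge of pale wood, 160 mm long, 40 mm wide, 75 g. Thickness grows evenly from 4 mm at the thin end to 24.8 mm at the square blunt end. Origin at mid length and width, 12.4 mm above its underside; x points to the thin end (80 mm ahead; blunt face 80 mm behind), z up. Sliding under the sagging bed takes 3 to 6 N of push; at the stops it climbs by 4 to 5 N per mm. Tight, it stays.
- bed: Hinged plywood bed, 300 mm wide, 18 mm thick, hinge 170 mm behind its free edge. Origin at the middle of the free edge's lower corner, which faces the robot; x along the underside to the hinge (the way the wedge goes in), y along the edge, z out of its top, vertical when level. The origin starts 7 to 12 mm above the table; level brings it 8 mm higher, 15 to 20 mm: the screw feet differ.
- cradle: Fixed grey frame. Origin at its lower face below the middle of the free edge; x to the hinge. A post 54 mm high at each end of the free edge has a lip over the bed, the stop (270 mm clear between). The bed carries a 28 mm chromed pole 120 mm behind the edge (top 72 to 85 mm high), in all about 0.55 kg, and swings freely: about 3 N at the edge lift it. A push of 10 to 20 N is tight.
- packer: Loose flat wooden packer of the same pale timber, 110 x 55 mm, even 12 mm thickness, origin at its centre. Not needed; leave it.
- cone: Cone of pale thread, 72 mm across, 140 mm high, standing; origin at its foot. Leave it.
- tape: Black and yellow tape measure 72 x 40 x 68 mm; origin under its centre. Leave it.
- scissors: Open scissors with red handles, about 190 mm long, 10 mm high, lying; origin under the pivot. Leave them.
- mug: White mug, 82 mm across, 95 mm high; origin at its foot. Leave it.
- ring: Dark steel curtain ring 48 mm across, 6 mm high, lying; origin under its centre. Leave it.
- marker: Grey marker pen, 125 mm long, 16 mm thick, lying; origin under its centre. Leave it.
Not all that is in view belongs to the job. Leave any blue or orange look-alike of the wedge alone.

How it is judged:
By the outcome, as a careful person would: the job done as asked, in the order asked, and still so for the second after the job is handed in, with the robot touching nothing.
It also fails if it takes over 67 s, if anything falls off the work surface, if the arm or the gripper's body presses on something with over 40 N, if the wrist force passes 120 N, or if a joint passes its speed limit or range.

## Robot

A 7-joint arm with a two-finger parallel gripper is mounted at the origin on the work surface. World frame = base frame: x ahead of the robot, y to its left, z up, the work surface at z = 0. Lengths are in m, angles in degrees, forces in N, time in s.
With the tool pointing down it reaches from about 0.425 to 0.875 m from the base axis. Payload 4.7 kg.
Tool frame: the origin (TCP) lies at the very end of the fingers, on their centre line; the grasp point (between the pads) lies env.hold_point_z behind it (env.hold_point_z is the distance from the TCP to the grasp point, in m); z points along the fingers, y is the line along which they close (so a half turn about z gives the same grasp; the last joint's range is limited). The gripper opens to 87 mm and grips with 3 to 60 N. Pads are 19 mm wide; open, the fingers measure 117 mm over their backs; the gripper's body (75 mm by 190 mm) begins 51 mm behind the grasp point.
Start: joints at [-64.968, 18.392, -4.016, 83.108, 1.295, 78.541, -3.26], TCP at [0.267, 0.593, 0.223] pointing down, gripper open.
Joint ranges: [-163.93, 163.93], [-17.29, 119.83], [-79.2, 71.16], [3.27, 140.29], [-89.18, 269.18], [5.43, 117.66], [-154.24, 154.24]. Speed limits (degrees/s): [147.25, 147.25, 180, 180, 180, 180, 180].

## Interface

Orientations are given as [roll, pitch, yaw] about the fixed x, y, z axes, in that order (R = Rz(yaw) Ry(pitch) Rx(roll)).
In Python, from cell import env gives the robot as it stands.
- The arm moves only by the shell command python3 -m jog 'ROWS' [FORCE]. ROWS is JSON, a list of rows, each an object with "dp": the shift along the tool's x, y, z in cm, a list of three; "twist": the turn about the tool's z in degrees; "fingers": the opening, from 0 (shut) to 1 (fully open). A call has 1 to 8 rows; each row is the pose to reach, as a shift and turn from the pose commanded when the call began, along the tool's axes at that moment; what a row does not reach only later rows make up. A row lasts 1/8 s, in which the tool goes at most 62.5 mm and 10.7 degrees, less where a joint would pass 70% of its speed; a pose out of reach is approached as far as the arm can. A call with a gripper value outside its range is refused whole. The fingers move at their own pace and stop on an object; FORCE is the grip in N (left out, the last holds). Time passes only in rows, so rows that repeat a pose let the fingers close. It gives the time, the measured TCP pose, the force, the opening and the grip force at its end, in the units of the state.
- env.get_obs(): the state, without advancing time (a new reading comes with each control period).
- env.read_camera(name): name is "scene" or "top" or "wrist"; returns a dict with "pixels" (400x640x3 uint8, blue, green, red), "depth" (400x640 float32, m along the optical axis (not along the pixel's ray), 0 where there is no reading), "fx", "fy", "cx", "cy" (pixels), "rvec" (rotation vector, rad) and "tvec" (3), from world to camera coordinates, as OpenCV has them. Camera axes: x right, y down, z forward; pixel columns grow to the right and rows downward; lengths in m; the calibration is good to about 2 mm. A picture is of the moment at which its call begins.
- env.sign_off(): hands the job in; it is judged then, once.
The state is a dict: "time_s": time; "qpos": joint angles; "joint_velocities": joint speeds; "effort": joint torques, N m; "tool_pos": TCP position; "tool_rot": TCP orientation; "force": force on the tool from outside, world axes, zero at the start; "wrist_torque": the same for the moment, N m; "grip_width": finger opening in m; "grasp_force": force on a finger pad.
Only numpy, scipy, OpenCV 4.12 (cv2) and the standard library are available. Lean on these libraries where they do the work, as an engineer would, in place of code of your own. Each camera call takes 0.05 s, during which the arm holds its last target. There are 200 camera calls.

## Working session

There is one attempt and no reset: what is moved stays moved. The work goes in short steps, Python scripts to look and compute and a shell command to move; the robot and the scene stay as the last step left them, time stands still between calls to the robot, and variables do not carry over. Pictures are saved under pics/ and viewed, at most 10 in all, crops included, and the job is handed in when it is done.

```bash
mkdir -p pics; cat > h.py <<'E'
import numpy as np, cv2
from cell import env
def cam(n):
    c=env.read_camera(n); R=cv2.Rodrigues(np.array(c["rvec"],float))[0]; t=np.array(c["tvec"],float).ravel()
    d=c["depth"]; v,u=np.mgrid[0:400,0:640]
    P=np.stack([(u-c["cx"])/c["fx"]*d,(v-c["cy"])/c["fy"]*d,d],-1)
    W=(P-t)@R; W[d==0]=np.nan
    return c,W
E
python3 - <<'E'
from h import *
for n in("top","scene"):
    c,W=cam(n); cv2.imwrite(f"pics/{n}0.png",c["pixels"]); np.save(n+"0.npy",W)
o=env.get_obs(); print(o["time_s"],o["tool_pos"],o["tool_rot"],o["force"],o["grip_width"],env.hold_point_z)
E
```

```text
0.1 [0.26654401 0.59230399 0.22157143] [-1.79901804e+02  4.36379047e-03  1.55777597e+02] [ 0.08299667 -0.18169135 -0.10928778] 0.08707859086941733 0.0187
```

View pics/top0.png

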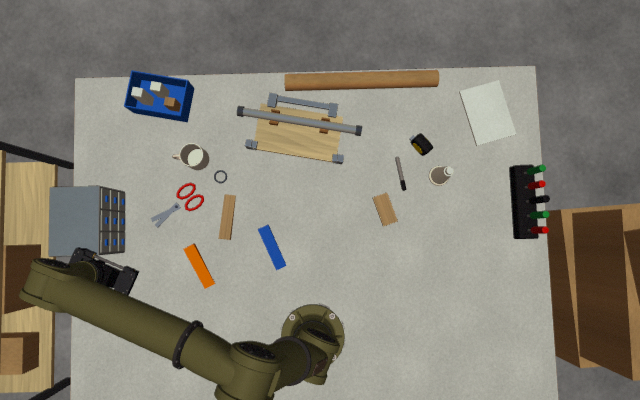

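View pics/scene0.png

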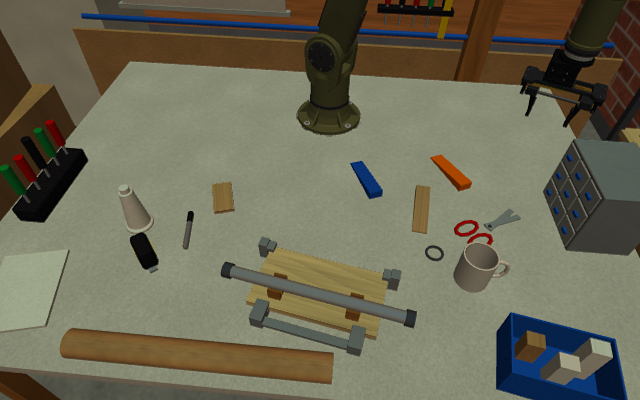

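Top view: the pale pieces are the long narrow one at (228,217) and the short wide one at (385,209), which is the packer. The blue (272,247) and orange (199,265) pieces are look-alikes. The 160x40 shape fits (228,217), so I'll confirm that with its size, its taper and a crop.

```bash
python3 - <<'E'
from h import *
W=np.load("top0.npy"); im=cv2.imread("pics/top0.png")
def fit(x0,y0,x1,y1,zlo,zhi,nm):
    s=W[y0:y1,x0:x1].reshape(-1,3); px=im[y0:y1,x0:x1].reshape(-1,3).astype(int)
    m=(px[:,2]-px[:,0]>30)&np.isfinite(s[:,2])&(s[:,2]>zlo)&(s[:,2]<zhi); s=s[m]
    r=cv2.minAreaRect((s[:,:2]*1000).astype(np.float32)); print(nm,m.sum(),r,np.round(cv2.boxPoints(r)))
    A=np.c_[s[:,:2],np.ones(len(s))]; k=np.linalg.lstsq(A,s[:,2],rcond=None)[0]
    print(' plane',k.round(4),'z',np.percentile(s[:,2],[2,50,98]).round(4)); return s
fit(210,185,245,250,-.01,.05,'wedge?'); fit(365,185,405,230,-.01,.05,'packer?')
fit(245,100,350,168,.0,.06,'bed')
for u,v in[(252,144),(337,158),(295,152),(295,160),(240,111),(359,130),(222,177),(228,180),(190,157),(272,100),(333,110)]: print(u,v,W[v,u].round(4))
a=cv2.resize(im[180:250,200:260],None,fx=6,fy=6,interpolation=2); sc=cv2.imread("pics/scene0.png")
b=cv2.resize(sc[175:245,395:445],None,fx=6,fy=6,interpolation=2)
cv2.imwrite("pics/crop.png",np.hstack([a,b]))
E
```

```text
wedge? 541 ((427.81671142578125, 294.6559143066406), (45.31746292114258, 161.03990173339844), 81.78044128417969) [[345. 284.]
 [504. 261.]
 [511. 306.]
 [351. 329.]]
 plane [-0.1112  0.0392  0.0503] z [-0.      0.014   0.0274]
packer? 494 ((439.3800354003906, -271.6317138671875), (111.88722229003906, 59.207759857177734), 18.290908813476562) [[ 377. -261.]
 [ 396. -317.]
 [ 502. -282.]
 [ 483. -226.]]
 plane [0.0036 0.0268 0.0178] z [0.0008 0.0124 0.0207]
bed 3071 ((725.9993896484375, 34.85511779785156), (307.40948486328125, 177.63690185546875), 79.17742919921875) [[ 610.  -99.]
 [ 784. -133.]
 [ 842.  169.]
 [ 668.  203.]]
 plane [ 0.0529 -0.0085 -0.0067] z [0.0209 0.0303 0.0446]
252 144 [0.6793 0.1951 0.0479]
337 158 [ 0.6196 -0.1027  0.0558]
295 152 [0.6498 0.0447 0.0293]
295 160 [ 0.626   0.0465 -0.0011]
240 111 [0.7919 0.2315 0.0741]
359 130 [ 0.7116 -0.1808  0.0793]
222 177 [0.5709 0.3112 0.0029]
228 180 [0.5591 0.2893 0.0053]
190 157 [0.6453 0.4234 0.0131]
272 100 [0.8368 0.1214 0.0446]
333 110 [ 0.7941 -0.0948  0.0454]
```

View pics/crop.png

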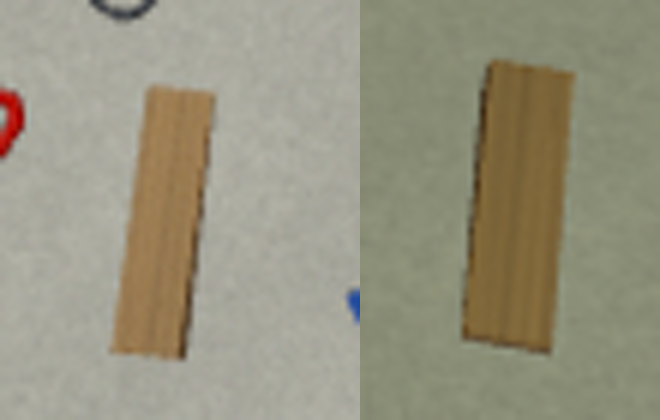

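The crop confirms (228,217): a 161x45 mm outline whose height slopes about -0.11 toward +x. The thin end therefore points away from the robot and the blunt end is near x=0.35. The wedge centre is (0.428,0.295) with yaw about -8°. The bed edge middle is about (0.643,0.051) with yaw -11°.

```bash
cat >> h.py <<'E'
from scipy.spatial.transform import Rotation as Ro
def go(p,yaw):
    o=env.get_obs(); R=Ro.from_euler('xyz',o["tool_rot"],degrees=True)
    d=R.inv().apply(np.array(p)-o["tool_pos"])*100
    tw=-((yaw-o["tool_rot"][2]+90)%180-90)
    print("dp",d.round(2),"twist",round(tw,1))
E
python3 -c "
from h import *
go([.364,.304,.15],-8.2)"
```

```text
dp [-20.72 -22.28   7.2 ] twist -16.0
```

```bash
python3 -m jog '[{"dp":[-4,-4.3,0],"twist":0,"fingers":0.75},{"dp":[-8,-8.6,0],"twist":-4,"fingers":0.75},{"dp":[-12,-12.9,2],"twist":-8,"fingers":0.75},{"dp":[-16,-17.2,4],"twist":-12,"fingers":0.75},{"dp":[-19,-20.5,6],"twist":-16,"fingers":0.75},{"dp":[-20.7,-22.3,7.2],"twist":-16,"fingers":0.75},{"dp":[-20.7,-22.3,7.2],"twist":-16,"fingers":0.75},{"dp":[-20.7,-22.3,7.2],"twist":-16,"fingers":0.75}]' 40
python3 - <<'E'
from h import *
c,W=cam("wrist"); cv2.imwrite("pics/w1.png",c["pixels"]); np.save("w1.npy",W)
px=c["pixels"].astype(int); 
m=((px[...,2]-px[...,0]>30)&(px[...,1]-px[...,0]>10)&(W[...,2]>0.002)&(W[...,2]<.04)&(W[...,0]<.56)&(abs(W[...,1]-.295)<.06)).astype(np.uint8)
n,l,st,ce=cv2.connectedComponentsWithStats(m); i=1+st[1:,4].argmax(); s=W[l==i]
r=cv2.minAreaRect((s[:,:2]*1000).astype(np.float32)); print(st[i],r,cv2.boxPoints(r).round())
o=env.get_obs(); print(o["tool_pos"],o["tool_rot"])
E
```

```text
time_s: 1.1
tool_pos: [0.3637, 0.3057, 0.151]
tool_rot: [179.9, 0.0, 171.8]
force: [-0.0, 1.2, -0.7]
grip_width: 0.0655
grasp_force: 0.0
[ 291  173   44  119 4883] ((410.78253173828125, 295.48431396484375), (39.57717514038086, 127.9658432006836), 82.98515319824219) [[345. 284.]
 [472. 268.]
 [477. 307.]
 [350. 323.]]
[0.36367895 0.30605584 0.15112007] [1.79932581e+02 2.24453317e-02 1.71881825e+02]
```

View pics/w1.png

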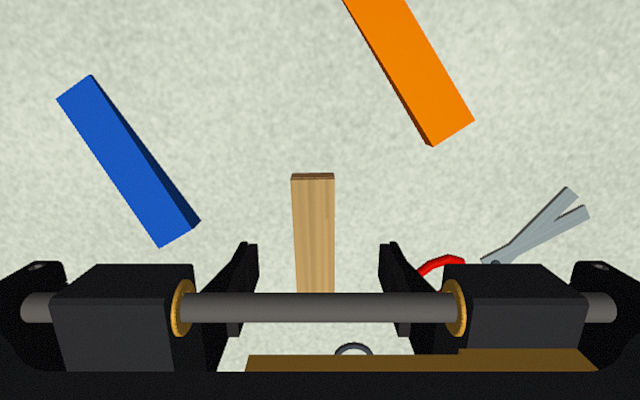

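The wrist view shows the wedge between the open fingers. Its blunt face is at (291–335,173–180), with a mid-point at (0.3475,0.3035) and yaw -7°. The width of 39.6 mm agrees with the stated 40 mm. Descend.

```bash
python3 -c "
from h import *
go([.3635,.3015,.004],-7)"
```

```text
dp [-0.04 -0.47 14.71] twist -1.1
```

```bash
python3 -m jog '[{"dp":[0,-0.45,5],"twist":-1,"fingers":0.75},{"dp":[0,-0.45,10],"twist":-1,"fingers":0.75},{"dp":[0,-0.45,13],"twist":-1,"fingers":0.75},{"dp":[0,-0.45,14.7],"twist":-1,"fingers":0.75},{"dp":[0,-0.45,14.7],"twist":-1,"fingers":0.75},{"dp":[0,-0.45,14.7],"twist":-1,"fingers":0.75}]'
python3 -m jog '[{"dp":[0,0,0],"twist":0,"fingers":0.3},{"dp":[0,0,0],"twist":0,"fingers":0.3},{"dp":[0,0,0],"twist":0,"fingers":0.3},{"dp":[0,0,0],"twist":0,"fingers":0.3},{"dp":[0,0,0],"twist":0,"fingers":0.3}]' 40
```

```text
time_s: 1.9
tool_pos: [0.3637, 0.3013, 0.0045]
tool_rot: [179.9, 0.0, 172.9]
force: [0.1, -0.5, 0.5]
grip_width: 0.0653
grasp_force: 0.0
time_s: 2.52
tool_pos: [0.3635, 0.3002, 0.0039]
tool_rot: [180.0, 0.0, 172.8]
force: [-0.7, -0.5, 2.7]
grip_width: 0.0397
grasp_force: 40.0
```

```bash
python3 -m jog '[{"dp":[0,0,-1.5],"twist":0,"fingers":0.3},{"dp":[0,0,-3.5],"twist":0,"fingers":0.3},{"dp":[0,0,-5],"twist":0,"fingers":0.3},{"dp":[0,0,-5],"twist":0,"fingers":0.3}]'
python3 -c "
from h import *
go([.472,.085,.054],-11.2)"
```

```text
time_s: 3.02
tool_pos: [0.3643, 0.3009, 0.0551]
tool_rot: [179.9, 0.1, 172.8]
force: [0.7, -0.3, -0.9]
grip_width: 0.0395
grasp_force: 40.0
dp [-13.4  -20.06   0.09] twist 4.0
```

```bash
python3 -m jog '[{"dp":[-2,-3,0],"twist":1,"fingers":0.3},{"dp":[-4.5,-6.7,0],"twist":2,"fingers":0.3},{"dp":[-7,-10.5,0],"twist":3,"fingers":0.3},{"dp":[-9.5,-14.2,0],"twist":4,"fingers":0.3},{"dp":[-12,-18,0],"twist":4,"fingers":0.3},{"dp":[-13.4,-20.1,0],"twist":4,"fingers":0.3},{"dp":[-13.4,-20.1,0],"twist":4,"fingers":0.3},{"dp":[-13.4,-20.1,0],"twist":4,"fingers":0.3}]'
python3 - <<'E'
from h import *
c,W=cam("top"); im=c["pixels"]; np.save("t2.npy",W)
cs,Ws=cam("scene"); np.save("s2.npy",Ws)
a=cv2.resize(im[80:260,220:370],None,fx=3,fy=3); b=cv2.resize(cs["pixels"][90:360,210:430],None,fx=2,fy=2)
cv2.imwrite("pics/t2.png",np.hstack([np.pad(x,((0,540-x.shape[0]),(0,0),(0,0))) for x in(a[:, :350],b)]))
# edge mid from posts: gather points z>.045 near free edge; bed edge by scanning
for n,w in(("top",W),("scene",Ws)):
    p=w.reshape(-1,3); p=p[np.isfinite(p[:,2])]
    u=np.array([.981,-.194]);v=np.array([.194,.981]); q=p[:,:2]-[.643,.051]; a=q@u;b=q@v
    m=(abs(a)<.03)&(p[:,2]>.044)&(p[:,2]<.066)&(abs(b)>.11)&(abs(b)<.19)
    for s in(1,-1):
        k=m&(b*s>0); print(n,"post",s,k.sum(),a[k].min().round(4),a[k].max().round(4),b[k].min().round(4),b[k].max().round(4))
    for b0 in(-.1,-.05,.05,.1):
        k=(abs(b-b0)<.012)&(abs(a)<.06)&(p[:,2]>.02)&(p[:,2]<.045); print(n,"edge",b0,k.sum(),np.percentile(a[k],[0,2]).round(4) if k.any() else 0, np.median(p[k,2]).round(4) if k.any() else 0)
o=env.get_obs(); print(o["tool_pos"],o["tool_rot"])
E
```

```text
time_s: 4.03
tool_pos: [0.4702, 0.0846, 0.053]
tool_rot: [-180.0, -0.1, 168.8]
force: [-0.5, 0.9, -0.9]
grip_width: 0.0398
grasp_force: 40.0
top post 1 86 -0.0045 0.0221 0.1328 0.1724
top post -1 85 -0.0042 0.023 -0.1761 -0.1371
top edge -0.1 117 [-0.0026 -0.0016] 0.0285
top edge -0.05 118 [-0.0026 -0.0011] 0.0282
top edge 0.05 115 [-0.0029 -0.0022] 0.028
top edge 0.1 119 [-0.003  -0.0021] 0.0287
scene post 1 191 -0.0037 0.0232 0.1307 0.1705
scene post -1 171 -0.0035 0.0247 -0.1799 -0.1394
scene edge -0.1 201 [-0.0016  0.0001] 0.0281
scene edge -0.05 202 [-0.003  -0.0014] 0.0281
scene edge 0.05 215 [-0.003  -0.0016] 0.0284
scene edge 0.1 222 [-0.0021 -0.0014] 0.0281
[0.47030498 0.08510164 0.05324997] [ 1.79993080e+02 -4.58052736e-02  1.68905373e+02]
```

View pics/t2.png

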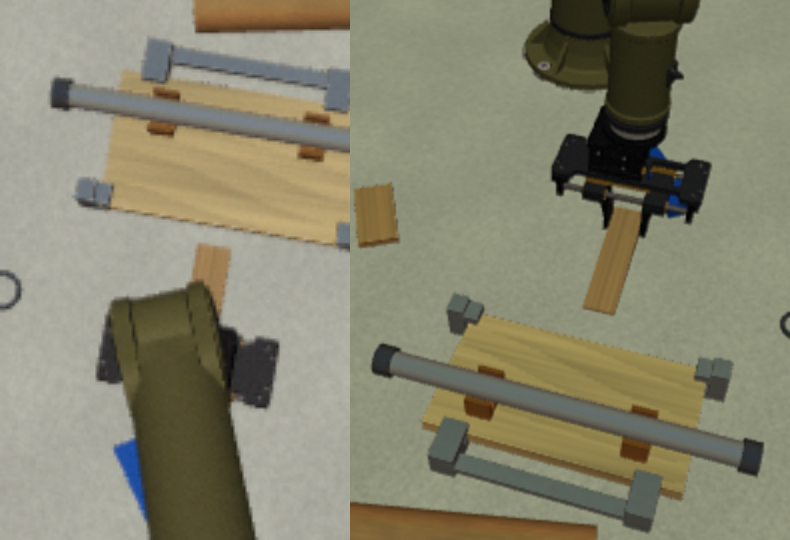

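The picture shows the wedge held straight, thin end ahead of the free edge, about 30 mm short. The refined edge middle is (0.641,0.048), yaw -11.2°, so I shift 3 mm sideways and lower to the table.

```bash
python3 -m jog '[{"dp":[0,-0.27,2],"twist":0,"fingers":0.3},{"dp":[0,-0.27,4],"twist":0,"fingers":0.3},{"dp":[0,-0.27,4.8],"twist":0,"fingers":0.3},{"dp":[0,-0.27,4.9],"twist":0,"fingers":0.3},{"dp":[0,-0.27,4.9],"twist":0,"fingers":0.3}]'
python3 - <<'E'
from h import *
c,W=cam("scene"); px=c["pixels"].astype(int)
p=W; u=np.array([.981,-.194]);v=np.array([.194,.981]); q=p[...,:2]-[.641,.0484]; a=q@u;b=q@v
m=(px[...,2]-px[...,0]>35)&(a<-.012)&(a>-.17)&(abs(b)<.045)&(W[...,2]<.03)
s=np.c_[a[m],b[m]]*1000; r=cv2.minAreaRect(s.astype(np.float32)); print(m.sum(),r,cv2.boxPoints(r).round())
o=env.get_obs(); print(o["tool_pos"],o["tool_rot"],o["force"])
E
```

```text
time_s: 4.75
tool_pos: [0.4709, 0.0815, 0.0051]
tool_rot: [180.0, 0.0, 168.8]
force: [0.4, -0.7, -1.3]
grip_width: 0.0394
grasp_force: 40.0
746 ((-94.23078918457031, 6.611238479614258), (151.67100524902344, 62.85354232788086), 1.0488052368164062) [[-171.   37.]
 [-169.  -26.]
 [ -18.  -23.]
 [ -19.   39.]]
[0.47098686 0.0814504  0.00518448] [1.79962627e+02 5.52606908e-02 1.68796678e+02] [ 0.26082607  0.55226943 -0.90241261]
```

```bash
python3 -m jog '[{"dp":[0,0,0.1],"twist":0,"fingers":0.3},{"dp":[-1,0,0.1],"twist":0,"fingers":0.3},{"dp":[-2.2,0,0.1],"twist":0,"fingers":0.3},{"dp":[-3.4,0,0.1],"twist":0,"fingers":0.3},{"dp":[-4.5,0,0.1],"twist":0,"fingers":0.3},{"dp":[-5,0,0.1],"twist":0,"fingers":0.3},{"dp":[-5,0,0.1],"twist":0,"fingers":0.3}]'
python3 - <<'E'
from h import *
c,W=cam("scene"); cv2.imwrite("pics/s3.png",cv2.resize(c["pixels"][100:360,210:470],None,fx=2.3,fy=2.3)); 
E
```

```text
time_s: 5.68
tool_pos: [0.5206, 0.0713, 0.0039]
tool_rot: [180.0, 0.0, 168.8]
force: [-1.3, 0.7, 4.6]
grip_width: 0.0398
grasp_force: 40.0
```

View pics/s3.png

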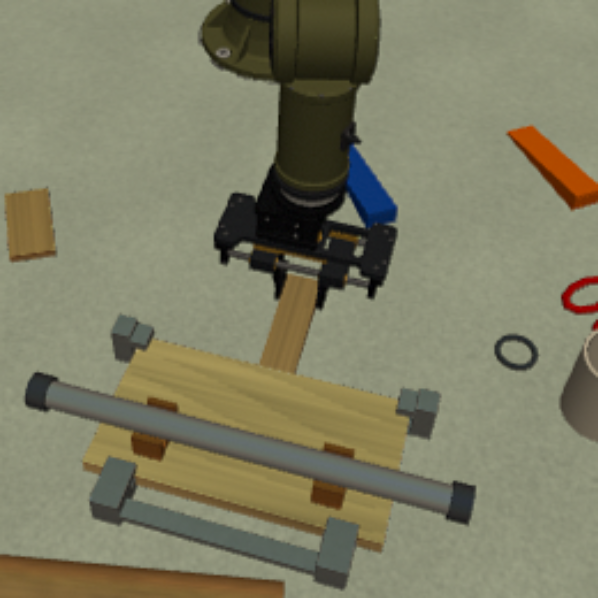

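The wedge's thin end is under the bed edge at (280,370), midway between the posts (135,338) and (425,410). Advance.

```bash
python3 -m jog '[{"dp":[-0.7,0,-0.03],"twist":0,"fingers":0.3},{"dp":[-1.4,0,-0.03],"twist":0,"fingers":0.3},{"dp":[-2,0,-0.03],"twist":0,"fingers":0.3},{"dp":[-2,0,-0.03],"twist":0,"fingers":0.3}]'
python3 -m jog '[{"dp":[-0.5,0,0],"twist":0,"fingers":0.3},{"dp":[-1,0,0],"twist":0,"fingers":0.3},{"dp":[-1.5,0,0],"twist":0,"fingers":0.3},{"dp":[-1.5,0,0],"twist":0,"fingers":0.3}]'
python3 -m jog '[{"dp":[-0.5,0,0],"twist":0,"fingers":0.3},{"dp":[-1,0,0],"twist":0,"fingers":0.3},{"dp":[-1,0,0],"twist":0,"fingers":0.3}]'
```

```text
time_s: 6.22
tool_pos: [0.537, 0.0682, 0.0039]
tool_rot: [-180.0, -0.3, 168.8]
force: [-9.8, 1.4, 11.8]
grip_width: 0.0395
grasp_force: 40.0
time_s: 6.72
tool_pos: [0.5517, 0.0656, 0.0039]
tool_rot: [180.0, -0.3, 168.8]
force: [-9.5, 3.1, 10.7]
grip_width: 0.0394
grasp_force: 40.0
time_s: 7.1
tool_pos: [0.5616, 0.0637, 0.0039]
tool_rot: [180.0, -0.3, 168.8]
force: [-9.5, 2.6, 11.6]
grip_width: 0.0399
grasp_force: 40.0
```

There is an 11 N vertical load through the grip, which adds friction. I'll let go, raise 1 mm and regrip to clear it.

```bash
python3 -m jog '[{"dp":[0,0,0],"twist":0,"fingers":0.6},{"dp":[0,0,0],"twist":0,"fingers":0.6},{"dp":[0,0,-0.1],"twist":0,"fingers":0.6},{"dp":[0,0,-0.1],"twist":0,"fingers":0.6},{"dp":[0,0,-0.1],"twist":0,"fingers":0.6}]'
python3 -m jog '[{"dp":[0,0,0],"twist":0,"fingers":0.3},{"dp":[0,0,0],"twist":0,"fingers":0.3},{"dp":[0,0,0],"twist":0,"fingers":0.3},{"dp":[0,0,0],"twist":0,"fingers":0.3},{"dp":[0,0,0],"twist":0,"fingers":0.3}]' 40
python3 -m jog '[{"dp":[-0.5,0,0],"twist":0,"fingers":0.3},{"dp":[-1,0,0],"twist":0,"fingers":0.3},{"dp":[-1,0,0],"twist":0,"fingers":0.3}]'
python3 - <<'E'
from h import *
o=env.get_obs(); t=o["tool_pos"]; u=np.array([.981,-.194]); print("a of tcp",(t[:2]-[.641,.0484])@u)
c,W=cam("scene"); px=c["pixels"].astype(int); v=np.array([.194,.981]); q=W[...,:2]-[.641,.0484]; a=q@u;b=q@v
for b0 in(-.08,.08):
  for a0 in(.015,.06,.145):
    k=(abs(b-b0)<.03)&(abs(a-a0)<.008)&(W[...,2]<.06); print(b0,a0,np.nanmedian(W[...,2][k]).round(4))
E
```

```text
time_s: 7.72
tool_pos: [0.5638, 0.0626, 0.0049]
tool_rot: [180.0, 0.0, 168.8]
force: [0.2, 0.2, -0.2]
grip_width: 0.0523
grasp_force: 0.0
time_s: 8.35
tool_pos: [0.5637, 0.0629, 0.0049]
tool_rot: [180.0, 0.0, 168.8]
force: [-0.7, 0.8, 0.2]
grip_width: 0.0397
grasp_force: 40.0
time_s: 8.72
tool_pos: [0.5713, 0.0614, 0.0049]
tool_rot: [-180.0, -0.3, 168.8]
force: [-6.4, 1.1, 5.6]
grip_width: 0.0394
grasp_force: 40.0
a of tcp -0.0708503553787918
-0.08 0.015 0.0318
-0.08 0.06 0.0327
-0.08 0.145 0.0354
0.08 0.015 0.0319
0.08 0.06 0.0329
0.08 0.145 0.0349
```

The push is now 6.4 N, in line with expectation. The bed slope leaves about 4 mm of lift, which is about 33 mm of travel.

```bash
python3 -m jog '[{"dp":[-0.6,0,0],"twist":0,"fingers":0.3},{"dp":[-1.2,0,0],"twist":0,"fingers":0.3},{"dp":[-1.8,0,0],"twist":0,"fingers":0.3},{"dp":[-1.8,0,0],"twist":0,"fingers":0.3}]'
python3 -m jog '[{"dp":[-0.3,0,0],"twist":0,"fingers":0.3},{"dp":[-0.5,0,0],"twist":0,"fingers":0.3},{"dp":[-0.5,0,0],"twist":0,"fingers":0.3}]'
python3 - <<'E'
from h import *
u=np.array([.981,-.194]); 
c,W=cam("scene"); v=np.array([.194,.981]); q=W[...,:2]-[.641,.0484]; a=q@u;b=q@v
for b0 in(-.08,.08):
  for a0 in(.015,.06,.145):
    k=(abs(b-b0)<.03)&(abs(a-a0)<.008)&(W[...,2]<.06); print(b0,a0,np.nanmedian(W[...,2][k]).round(4))
E
```

```text
time_s: 9.28
tool_pos: [0.5893, 0.0579, 0.0049]
tool_rot: [180.0, -0.3, 168.8]
force: [-5.6, 1.3, 4.9]
grip_width: 0.0395
grasp_force: 40.0
time_s: 9.65
tool_pos: [0.5933, 0.0571, 0.0049]
tool_rot: [-180.0, -0.4, 168.8]
force: [-7.9, 2.0, 7.4]
grip_width: 0.0396
grasp_force: 40.0
-0.08 0.015 0.0344
-0.08 0.06 0.0348
-0.08 0.145 0.0355
0.08 0.015 0.0347
0.08 0.06 0.0345
0.08 0.145 0.0355
```

```bash
for i in 1 2; do python3 -m jog '[{"dp":[-0.1,0,0],"twist":0,"fingers":0.3},{"dp":[-0.1,0,0],"twist":0,"fingers":0.3},{"dp":[-0.1,0,0],"twist":0,"fingers":0.3}]' | egrep 'pos|rot|force:'; done
```

```text
tool_pos: [0.594, 0.0569, 0.0049]
tool_rot: [-180.0, -0.4, 168.8]
force: [-9.0, 1.8, 8.8]
grasp_force: 40.0
tool_pos: [0.5941, 0.0569, 0.0048]
tool_rot: [-180.0, -0.5, 168.8]
force: [-10.8, 3.6, 10.5]
grasp_force: 40.0
```

```bash
for i in 1 2; do python3 -m jog '[{"dp":[-0.1,0,0],"twist":0,"fingers":0.3},{"dp":[-0.1,0,0],"twist":0,"fingers":0.3},{"dp":[-0.1,0,0],"twist":0,"fingers":0.3}]' | egrep 'pos|rot|force:'; done
```

```text
tool_pos: [0.5943, 0.0569, 0.0049]
tool_rot: [-180.0, -0.6, 168.8]
force: [-13.1, 1.9, 12.3]
grasp_force: 40.0
tool_pos: [0.5944, 0.0569, 0.0049]
tool_rot: [-180.0, -0.7, 168.8]
force: [-16.1, 2.8, 14.2]
grasp_force: 40.0
```

It has gone firm at 16 N with the tool barely moving. Part of that is grip-induced friction, so I'll release, regrip and check once with a clean push.

```bash
python3 -m jog '[{"dp":[0,0,0],"twist":0,"fingers":0.6},{"dp":[0,0,0],"twist":0,"fingers":0.6},{"dp":[0.4,0,-0.05],"twist":0,"fingers":0.6},{"dp":[0.4,0,-0.05],"twist":0,"fingers":0.6},{"dp":[0.4,0,-0.05],"twist":0,"fingers":0.6}]'
python3 - <<'E'
from h import *
u=np.array([.981,-.194]); v=np.array([.194,.981])
for n in("scene","top"):
  c,W=cam(n); q=W[...,:2]-[.641,.0484]; a=q@u;b=q@v
  for b0 in(-.08,.08): print(n,b0,[float(np.nanmedian(W[...,2][(abs(b-b0)<.03)&(abs(a-a0)<.008)&(W[...,2]<.06)]).round(4)) for a0 in(.015,.06,.145)])
E
python3 -m jog '[{"dp":[0,0,0],"twist":0,"fingers":0.3},{"dp":[0,0,0],"twist":0,"fingers":0.3},{"dp":[0,0,0],"twist":0,"fingers":0.3},{"dp":[0,0,0],"twist":0,"fingers":0.3},{"dp":[0,0,0],"twist":0,"fingers":0.3}]' 40
for i in 1 2; do python3 -m jog '[{"dp":[-0.12,0,-0.02],"twist":0,"fingers":0.3},{"dp":[-0.12,0,-0.02],"twist":0,"fingers":0.3},{"dp":[-0.12,0,-0.02],"twist":0,"fingers":0.3}]' | egrep 'pos|force:'; done
```

```text
time_s: 11.82
tool_pos: [0.5962, 0.0562, 0.0054]
tool_rot: [180.0, 0.0, 168.8]
force: [-0.3, -0.5, -0.5]
grip_width: 0.0521
grasp_force: 0.0
scene -0.08 [0.0345, 0.0349, 0.0358]
scene 0.08 [0.0347, 0.0348, 0.0353]
top -0.08 [0.035, 0.0344, 0.0375]
top 0.08 [0.0348, 0.0348, 0.0366]
time_s: 12.55
tool_pos: [0.5961, 0.0564, 0.0054]
tool_rot: [180.0, 0.0, 168.8]
force: [0.2, 1.8, 0.3]
grip_width: 0.0398
grasp_force: 40.0
tool_pos: [0.5961, 0.0564, 0.0053]
force: [-4.4, 0.8, 3.6]
grasp_force: 40.0
tool_pos: [0.5961, 0.0564, 0.0054]
force: [-8.3, 2.6, 5.2]
grasp_force: 40.0
```

```bash
for i in 1 2; do python3 -m jog '[{"dp":[-0.1,0,-0.02],"twist":0,"fingers":0.3},{"dp":[-0.1,0,-0.02],"twist":0,"fingers":0.3},{"dp":[-0.1,0,-0.02],"twist":0,"fingers":0.3}]' | egrep 'pos|force:'; done
```

```text
tool_pos: [0.5962, 0.0564, 0.0054]
force: [-10.2, 1.2, 5.8]
grasp_force: 40.0
tool_pos: [0.5962, 0.0564, 0.0054]
force: [-11.1, 2.5, 7.3]
grasp_force: 40.0
```

```bash
python3 -m jog '[{"dp":[-0.1,0,-0.02],"twist":0,"fingers":0.3},{"dp":[-0.1,0,-0.02],"twist":0,"fingers":0.3},{"dp":[-0.1,0,-0.02],"twist":0,"fingers":0.3}]' | egrep 'pos|force:'
```

```text
tool_pos: [0.5963, 0.0564, 0.0053]
force: [-12.4, 3.3, 7.8]
grasp_force: 40.0
```

It is firm and doesn't move at about 13 N, so it is tight. Let go and rise clear.

```bash
python3 -m jog '[{"dp":[0,0,0],"twist":0,"fingers":0.65},{"dp":[0,0,0],"twist":0,"fingers":0.65},{"dp":[0.4,0,0],"twist":0,"fingers":0.65},{"dp":[0.5,0,-0.5],"twist":0,"fingers":0.65},{"dp":[0.5,0,-3],"twist":0,"fingers":0.65},{"dp":[0.5,0,-8],"twist":0,"fingers":0.65},{"dp":[0.5,0,-13],"twist":0,"fingers":0.65},{"dp":[0.5,0,-13],"twist":0,"fingers":0.65}]'
python3 -m jog '[{"dp":[4,0,0],"twist":0,"fingers":0.65},{"dp":[8,0,0],"twist":0,"fingers":0.65},{"dp":[8,0,0],"twist":0,"fingers":0.65}]'
python3 - <<'E'
from h import *
u=np.array([.981,-.194]); v=np.array([.194,.981])
c,W=cam("scene"); q=W[...,:2]-[.641,.0484]; a=q@u;b=q@v
for b0 in(-.08,.08): print(b0,[float(np.nanmedian(W[...,2][(abs(b-b0)<.03)&(abs(a-a0)<.008)&(W[...,2]<.06)]).round(4)) for a0 in(.015,.06,.145)])
cv2.imwrite("pics/s4.png",cv2.resize(c["pixels"][100:360,140:530],None,fx=2,fy=2))
E
```

```text
time_s: 15.42
tool_pos: [0.6, 0.0562, 0.1419]
tool_rot: [179.8, 0.5, 168.8]
force: [-0.3, -0.4, -0.2]
grip_width: 0.0566
grasp_force: 0.0
time_s: 15.8
tool_pos: [0.5151, 0.0725, 0.1354]
tool_rot: [180.0, -0.2, 168.9]
force: [-0.0, 0.2, 1.7]
grip_width: 0.0569
grasp_force: 0.0
-0.08 [0.0346, 0.0345, 0.0357]
0.08 [0.0345, 0.0343, 0.0358]
```

View pics/s4.png

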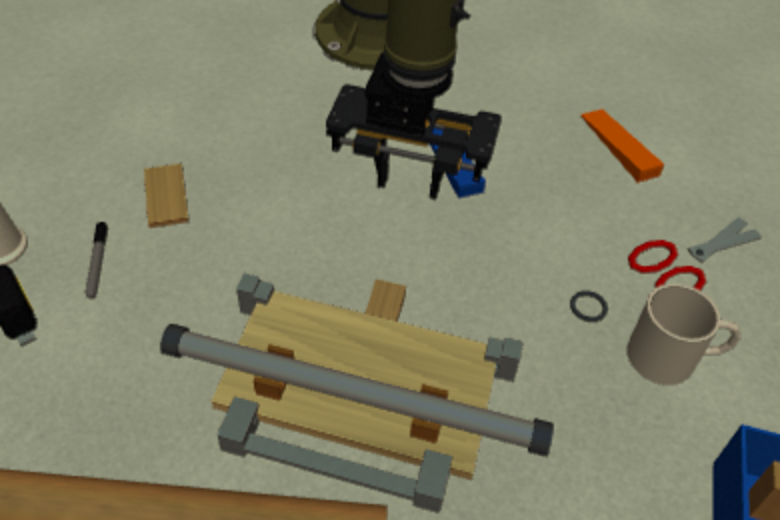

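The wedge sits at (385,300) under the middle of the edge, midway between the posts (255,292) and (505,357). The bed stays level, the gripper is clear, and nothing else has moved.

```bash
python3 -c "
from cell import env
print(env.sign_off())"
```

```text
the job is handed in; nothing more can be done
None
```

The job is handed in: the wedge is under the middle of the bed's free edge, firm at about 13 N and staying put with the gripper off it; the bed measures level in the camera depth, and nothing else on the bench looks moved.

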